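# Top up the tray carrier and close it with its bar

## Task

Get the tray carrier ready for transport: lift its retaining bar out and park it fully home in both slots of the orange rest, then lay all the loose white trays, one by one, flat on the pile in the carrier, and the black cover on top of them. Nobody knows how high the pile is, so lower each piece gently until you feel it touch, and don't drop or press it. Finally put the bar back into the carrier's two slots, level and fully down at both ends; leave everything else on the bench where it is.

Things in the scene. Friction and masses are not known exactly. Their poses are not given: they have to be found in the camera images.
- carrier: Aluminium tray carrier, fixed to the bench. Grey base 170 x 86 mm, 8 mm thick. Origin: centre of its underside; x = its long axis, z up. At x = +-77 mm stand two slotted end plates, 6 mm thick, 76 mm wide, 174 mm high. Four corner fins 150 mm high leave a well of 148 x 68 mm; between the fins the long sides are open over 114 mm, so fingers can go down there beside a tray.
- slot1 (a point): Middle of the floor of the open slot in the carrier's end plate at +x, 146 mm above the carrier's origin. The slot is 14 mm wide, open upwards, 28 mm deep; its uppermost 12 mm flare out to about 28 mm.
- slot2 (a point): The same in the end plate at -x. At the start the bar lies in slot1 and slot2.
- well (a point): Centre of the carrier's base, 8 mm above the carrier's origin. On it stands a pile of white trays as wide and long as the loose ones. The pile's height is not reported: its flat top lies anywhere from 24 to 64 mm above the carrier's origin. It does not give way.
- rest: Orange parking rest for the bar, fixed to the bench, base 170 x 76 mm. Origin: centre of its underside; x = its long axis. Two end plates (x = +-77 mm, 6 mm thick, 76 mm wide, 88 mm high) with the same 14 mm slots as the carrier, slot floor 60 mm above the origin. Empty at the start.
- bar: Retaining bar, about 0.3 kg: a square steel bar 184 mm long (x), 10 x 10 mm, with a red handle block in its middle, 40 mm along x, 14 mm thick along y, reaching from 10 to 50 mm above the origin. Origin: middle of the bar's underside; z up. The same either way round.
- bar_end1 (a point): Point on the bar's underside 77 mm from its middle towards +x, where it lies in one end slot.
- bar_end2 (a point): The same towards -x.
- cover: Flat black cover plate with a yellow stripe, 140 (x) x 60 (y) x 10 mm, about 0.2 kg. Origin: centre of its underside. The same either way round.
- tray1: White matrix tray with small black parts fixed in its pockets, 140 (x) x 60 (y) x 16 mm, about 0.18 kg. Origin: centre of its underside; flat top and bottom, so trays simply lie on one another. The same either way round. Two to four of tray1..tray4 are present.
- tray2: White matrix tray with small black parts fixed in its pockets, 140 (x) x 60 (y) x 16 mm, about 0.18 kg. Origin: centre of its underside; flat top and bottom, so trays simply lie on one another. The same either way round. Two to four of tray1..tray4 are present.
- tray3: White matrix tray with small black parts fixed in its pockets, 140 (x) x 60 (y) x 16 mm, about 0.18 kg. Origin: centre of its underside; flat top and bottom, so trays simply lie on one another. The same either way round. Two to four of tray1..tray4 are present.
- tray4: White matrix tray with small black parts fixed in its pockets, 140 (x) x 60 (y) x 16 mm, about 0.18 kg. Origin: centre of its underside; flat top and bottom, so trays simply lie on one another. The same either way round. Two to four of tray1..tray4 are present.
- driver: Bystander: screwdriver lying on the bench; leave it where it is. Origin: underside or middle.
- reel: Bystander: blue plastic reel, 90 mm across, 12 mm high, lying flat; leave it where it is. Origin: underside or middle.
- flux: Bystander: small bottle, 40 mm across, 90 mm high; leave it where it is. Origin: underside or middle.
- brush: Bystander: brush lying on the bench; leave it where it is. Origin: underside or middle.
- bin: Bystander: blue parts bin 120 x 90 x 50 mm; leave it where it is. Origin: underside or middle.
- weight: Bystander: brass weight, 44 mm across, 30 mm high; leave it where it is. Origin: underside or middle.
Mind the look-alikes: they are no part of the job. What is shaped like the tray1 but green is not meant. Leave any purple look-alike of the cover alone.

How it is judged:
By the outcome, as a careful person would: the job done as asked, in the order asked, and still so for the second after the job is handed in, with the robot touching nothing.
Of tray1, tray2, tray3, tray4 only 2 to 4 are there at a start; the rules pass over those that are not, and their reading is None.
At some moment in a run one of tray1, tray2, tray3, tray4, cover may be knocked a few centimetres aside while the robot is not near it.
It also fails if it takes over 210 s, if anything falls off the work surface, if the arm or the gripper's body presses on something with over 40 N, if the wrist force passes 120 N, or if a joint passes its speed limit or range.

## Robot

A 6-joint arm with a two-finger parallel gripper is mounted at the origin on the work surface. World frame = base frame: x ahead of the robot, y to its left, z up, the work surface at z = 0. Lengths are in m, angles in rad, forces in N, time in s.
With the tool pointing down it reaches from about 0.25 to 0.775 m from the base axis. Payload 4 kg.
Tool frame: the origin (TCP) lies midway between the tips of the shut fingers; the grasp point (between the pads) lies 19 mm behind it; z points along the fingers, y is the direction in which the jaws open and shut (so a half turn about z gives the same grasp; the last joint's range is limited). The gripper opens to 85 mm and grips with 20 to 120 N. Pads are 22 mm wide; open, the fingers measure 114 mm over their backs; the gripper's body (76 mm by 85 mm) begins 54 mm behind the grasp point. The pads swing forward as they close: fully open they stand 13 mm farther back than shut.
Start: joints at [1.17, 0.087, 1.371, -0, 1.684, -0.103], TCP at [0.161, 0.526, 0.231] pointing down, gripper open.
Joint ranges: [-3.1, 3.1], [-0.76, 2.03], [0.27, 2.55], [-1.08, 4.22], [0.17, 2.65], [-2.57, 2.57]. Speed limits (rad/s): [2.79, 2.79, 3.14, 3.14, 3.14, 3.14].

## Interface

Orientations are given as a unit quaternion [w, x, y, z].
In Python, from plant import robot gives the robot as it stands. The module is installed in compiled form; this text tells all that it offers. Calls block until the motion is done:
- robot.goto(position, orientation): joint-space move of the TCP to a pose.
- robot.move_l(position, rotation=None, max_speed=0.15): straight line of the TCP; rotation=None keeps the orientation; max_speed is the mean speed in m/s.
- robot.set_joints(angles): joint-space move.
- robot.command_gripper(opening): finger opening in m; the grip force is fixed at half the most; returns when the fingers have stopped.
- robot.hold(seconds).
- robot.ik(position, orientation): joint angles nearest the present ones, or None.
- robot.camera(name): name is "scene" or "top" or "wrist"; returns (picture, depth): 384x512x3 uint8, red, green, blue; 384x512 float32, m along the optical axis (not along the pixel's ray), 0 where there is no reading.
- robot.camera_params(name): a dict with "fx", "fy", "cx", "cy" (pixels), "R" (3x3) and "t" (3): a world point X has camera coordinates R X + t. Camera axes: x right, y down, z forward; pixel columns grow to the right and rows downward; lengths in m; the calibration is good to about 2 mm. A picture is of the moment at which its call begins: read the wrist's pose just before it. camera_params takes no time and is no camera call; for the wrist camera it gives the pose at the moment of the call.
A pose or a line that the arm cannot do raises robot.MotionError and nothing moves.
- robot.sign_off(): hands the job in, once; it reports no verdict.
Readings, each from a call of its own:
- robot.current_time(): time.
- robot.current_qpos(): joint angles.
- robot.current_qvel(): joint speeds.
- robot.current_joint_torque(): joint torques, N m.
- robot.current_tcp_pos(): TCP position.
- robot.current_tcp_rot(): TCP orientation.
- robot.current_ft_force(): force on the tool from outside, world axes, zero at the start.
- robot.current_wrist_torque(): the same for the moment, N m.
- robot.current_grip_width(): finger opening in m.
Only numpy, scipy, OpenCV 4.12 (cv2) and the standard library are available. Lean on these libraries where they do the work, as an engineer would, in place of code of your own. Each camera call takes 0.05 s, during which the arm holds its last target. There are 200 camera calls.

## Working session

There is one attempt and no reset: what is moved stays moved. The work goes in short steps, each a Python script; the robot and the scene stay as the last script left them, time stands still between calls to the robot, and variables do not carry over. Pictures are saved under pics/ and viewed, about 12 in all and at most 16, crops included, and the job is handed in when it is done.

```bash
ls; mkdir -p pics; python3 - <<'E'
from plant import robot
import cv2,numpy as np
for n in("top","scene"):
    p,d=robot.camera(n); np.savez(f"{n}0.npz",p=p,d=d)
    cv2.imwrite(f"pics/{n}0.png",cv2.resize(p[:,:,::-1],(800,600),interpolation=cv2.INTER_CUBIC))
    k=robot.camera_params(n); print(n,k["fx"],k["cx"],k["cy"],np.round(-k["R"].T@k["t"],3),np.round(k["R"],2).tolist())
print(robot.current_time(),robot.current_tcp_rot(),robot.current_ft_force(), robot.current_grip_width())
E
```

```text
pics
top 350.442092937895 255.91397712804854 189.6035817819825 [0.317 0.049 1.334] [[-0.02, -1.0, 0.01], [-0.98, 0.01, -0.19], [0.19, -0.02, -0.98]]
scene 480.2972366828041 256.7690619457044 189.61379833987877 [ 1.453 -0.768  1.254] [[0.68, 0.74, -0.02], [0.5, -0.47, -0.73], [-0.54, 0.48, -0.69]]
0.1 [-2.56330343e-04  1.48361056e-01  9.88932721e-01 -1.00197692e-03] [-0.44372941 -0.24585802  0.1477008 ] 0.08504625685757498
```

View pics/top0.png

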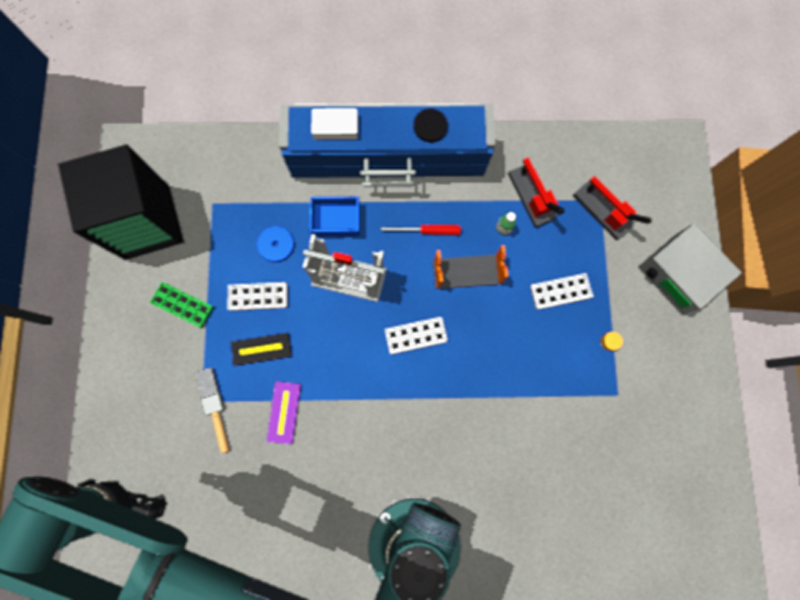

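View pics/scene0.png

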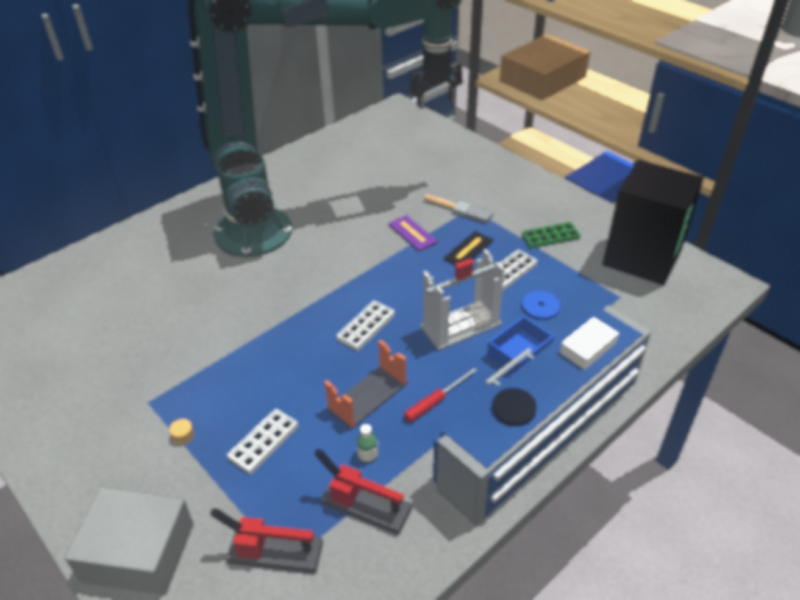

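Top view (800x600 px). Carrier with the bar (red handle) is at (345,262) and the orange rest at (472,268). White trays are at (257,296), (416,335) and (562,291); the green look-alike is at (181,303). The black cover with the yellow stripe is at (262,348), its purple look-alike at (284,412). The white box on the far cabinet is not a tray: it is off the bench mat and has no pockets. I'll measure next, with an enlarged crop to confirm.

```bash
cat > h.py <<'E'
import numpy as np, cv2
from plant import robot
def ray(k,uv,z):
    uv=np.atleast_2d(np.asarray(uv,float)); 
    d=np.c_[(uv[:,0]-k["cx"])/k["fx"],(uv[:,1]-k["cy"])/k["fy"],np.ones(len(uv))]@k["R"]
    c=-k["R"].T@k["t"]; return (c+d*((z-c[2])/d[:,2])[:,None])[:,:2]
def mask(p,col):
    h,s,v=[x.astype(int) for x in cv2.split(cv2.cvtColor(p,cv2.COLOR_RGB2HSV))]
    m={"white":(s<40)&(v>185),"black":(v<70),"yellow":(h>20)&(h<35)&(s>120)&(v>120),
       "orange":(h>5)&(h<16)&(s>150)&(v>100),"red":((h<5)|(h>174))&(s>150)&(v>90)}[col]
    return m.astype(np.uint8)
def blobs(p,k,col,z,close=0,minA=30,hull=True):
    m=mask(p,col)
    if close: m=cv2.morphologyEx(m,cv2.MORPH_CLOSE,np.ones((close,close),np.uint8))
    out=[]
    for c in cv2.findContours(m,cv2.RETR_EXTERNAL,cv2.CHAIN_APPROX_NONE)[0]:
        if cv2.contourArea(c)<minA: continue
        q=ray(k,c[:,0,:],z)
        (cx,cy),(a,b),ang=cv2.minAreaRect((q*1000).astype(np.float32))
        if a<b: a,b,ang=b,a,ang+90
        ang=(ang+90)%180-90
        out.append(dict(xy=np.array([cx,cy])/1000,L=a,W=b,yaw=np.radians(ang),px=c[:,0].mean(0).round().tolist(),edge=bool((c<=1).any())))
    return out
def show(bs):
    for b in bs: print(np.round(b["xy"],4),"L%.0f W%.0f yaw%.1f"%(b["L"],b["W"],np.degrees(b["yaw"])),b["px"],b["edge"])
E
python3 - <<'E'
from h import *
p,d=np.load("top0.npz")["p"],None
k=robot.camera_params("top")
for c,z,cl in(("white",.016,3),("yellow",.010,0),("black",.010,5),("orange",.088,0),("red",.196,0)):
    print(c); show([b for b in blobs(p,k,c,z,cl) if .15<b["xy"][0]<.8 and abs(b["xy"][1])<.6])
w=robot.camera_params("wrist"); print("wristcam",w["fx"],np.round(-w["R"].T@w["t"],3),np.round(w["R"],2).tolist(),robot.current_tcp_pos())
cv2.imwrite("pics/crop1.png",cv2.resize(p[120:300,90:400,::-1],None,fx=2.5,fy=2.5,interpolation=cv2.INTER_CUBIC))
E
```

```text
white
[0.3289 0.4765] L47 W40 yaw16.6 [135.0, 258.0] False
[ 0.4804 -0.0112] L141 W61 yaw-78.4 [266.0, 214.0] False
[0.5828 0.3762] L137 W61 yaw-87.8 [164.0, 189.0] False
[ 0.5845 -0.3728] L142 W61 yaw-78.3 [359.0, 186.0] False
[0.6235 0.1312] L108 W83 yaw74.9 [229.0, 178.0] False
[0.6736 0.228 ] L68 W40 yaw84.8 [201.0, 164.0] False
yellow
[0.3019 0.306 ] L94 W9 yaw-7.5 [181.0, 264.0] False
[0.4539 0.364 ] L103 W17 yaw-81.3 [166.0, 223.0] False
[ 0.4597 -0.4903] L43 W38 yaw89.1 [392.0, 218.0] False
black
[0.4531 0.3618] L135 W52 yaw-81.4 [167.0, 223.0] False
[ 0.789  -0.3509] L83 W43 yaw-68.5 [348.0, 137.0] False
[ 0.7692 -0.5074] L200 W79 yaw70.0 [392.0, 140.0] False
orange
[ 0.6265 -0.0665] L83 W15 yaw-1.7 [280.0, 172.0] False
[ 0.636  -0.2124] L83 W20 yaw3.3 [320.0, 169.0] False
red
[0.6272 0.1522] L39 W14 yaw74.8 [219.0, 165.0] False
[ 0.6886 -0.0609] L85 W18 yaw89.3 [282.0, 147.0] False
[ 0.7471 -0.4291] L122 W65 yaw40.3 [392.0, 130.0] False
[ 0.7882 -0.2718] L128 W59 yaw21.9 [344.0, 120.0] False
wristcam 289.687732556069 [0.083 0.55  0.373] [[0.29, 0.96, -0.0], [0.91, -0.28, 0.32], [0.3, -0.1, -0.95]] [0.16121479 0.5253631  0.23022396]
```

View pics/crop1.png

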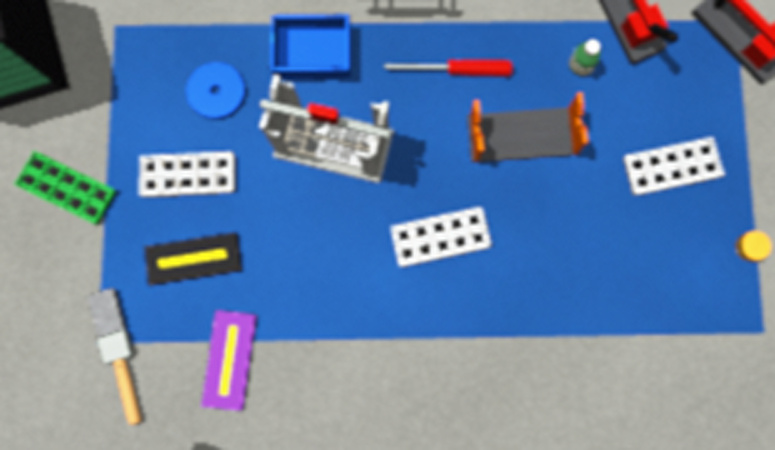

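All identified: three white trays (pockets, 140x60 confirmed), black cover at (.453,.363), purple and green ignored. Now close looks at carrier and rest with the wrist camera.

```bash
cat >> h.py <<'E'
def q(psi): return [0,float(np.cos(psi/2)),float(np.sin(psi/2)),0]
def near(yaw,xy):
    n=np.arctan2(xy[1],xy[0])+np.pi/2
    return yaw+np.pi*np.round((n-yaw)/np.pi)
def look(xy,z,yaw,name=None):
    robot.goto([*xy,z],q(near(yaw,xy))); robot.hold(.2)
    k=robot.camera_params("wrist"); p,d=robot.camera("wrist")
    if name: np.savez(name+".npz",p=p,d=d); cv2.imwrite(f"pics/{name}.png",p[:,:,::-1])
    return p,d,k
def cloud(d,k,step=1):
    v,u=np.mgrid[0:d.shape[0]:step,0:d.shape[1]:step]; z=d[::step,::step]; ok=z>0
    c=np.c_[(u[ok]-k["cx"])/k["fx"]*z[ok],(v[ok]-k["cy"])/k["fy"]*z[ok],z[ok]]
    return (c-k["t"])@k["R"]
E
python3 - <<'E'
from h import *
D=np.load("top0.npz"); k=robot.camera_params("top")
P=cloud(D["d"],k); C=np.array([.627,.152]); a=np.radians(74.8); R=np.array([[np.cos(a),np.sin(a)],[-np.sin(a),np.cos(a)]])
l=(P[:,:2]-C)@R.T; s=(abs(l[:,0])<.06)&(abs(l[:,1])<.025)
print("heights in well(mm)",np.histogram(P[s,2]*1000,bins=range(0,210,10))[0])
p,d,k=look([.627,.152],.32,a,"wcar")
show(blobs(p,k,"red",.196))
p,d,k=look([.631,-.1395],.24,np.radians(93.7),"wrest")
show(blobs(p,k,"orange",.088))
print(robot.current_time(),robot.current_ft_force())
E
python3 -c "
import cv2,numpy as np
cv2.imwrite('pics/both.png',np.hstack([cv2.resize(cv2.imread('pics/%s.png'%n),(400,300)) for n in('wcar','wrest')]))"
```

```text
heights in well(mm) [  1 135 227   1   0   0   0   0   0   0   0   0   0   0   9  68   9   9
   9  51]
[ 0.7581 -0.1327] L43 W33 yaw-15.0 [414.0, 376.0] False
[0.7088 0.0619] L32 W14 yaw89.8 [354.0, 244.0] False
[0.632  0.1537] L45 W13 yaw75.7 [259.0, 183.0] False
[ 0.6457 -0.2062] L75 W39 yaw3.8 [262.0, 237.0] False
3.9167 [ 0.69915765  0.23801255 -0.02686967]
```

View pics/both.png

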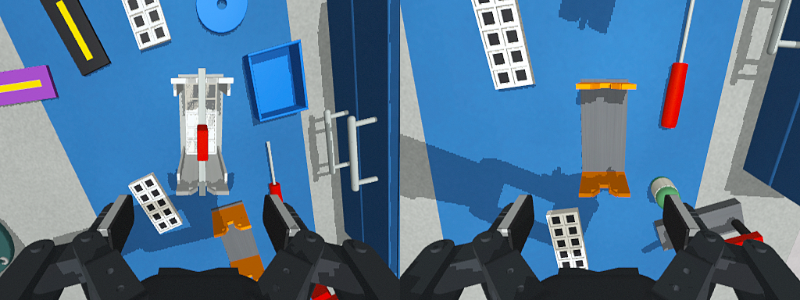

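Wrist views: left, carrier with bar handle at (202,143), bar seen running vertically; right, orange rest plates at (605,87) and (605,185) with open slots. Next I take rest and carrier axes from the depth clouds.

```bash
cat > m.py <<'E'
from h import *
def plates(p,d,k,m,C,yaw,zlo,zhi):
    dd=np.where(m>0,d,0); P=cloud(dd,k)
    for it in range(2):
        u=np.array([np.cos(yaw),np.sin(yaw)]); n=np.array([-u[1],u[0]])
        x=(P[:,:2]-C)@u; y=(P[:,:2]-C)@n; ok=(P[:,2]>zlo)&(P[:,2]<zhi)&(abs(abs(x)-.077)<.02)&(abs(y)<.05)
        r=[]
        for s in(1,-1):
            o=ok&(x*s>0); xs,ys=x[o],y[o]; lo,hi=np.percentile(ys,[.5,99.5])
            # slot gap in y
            ysr=np.sort(ys[abs(ys-(lo+hi)/2)<.025]); g=np.diff(ysr); i=g.argmax() if len(g) else 0
            r.append((np.median(xs),(lo+hi)/2)); print("  plate",s,"n",o.sum(),"x med %.1f [%.1f %.1f]"%(1e3*np.median(xs),1e3*xs.min(),1e3*xs.max()),"y %.1f..%.1f mid %.1f"%(1e3*lo,1e3*hi,500*(lo+hi)),"gap %.1f..%.1f"%(1e3*ysr[i],1e3*ysr[i+1]),"ztop %.1f"%(1e3*np.percentile(P[o,2],98)))
        dx=r[0][0]-r[1][0]; dyaw=(r[0][1]-r[1][1])/dx
        C=C+u*(r[0][0]+r[1][0])/2+n*(r[0][1]+r[1][1])/2; yaw=yaw+dyaw; print(np.round(C,4),np.degrees(yaw).round(2))
    return C,yaw
E
python3 - <<'E'
from m import *
def kof(xy,z,yaw):  # wrist params rebuilt: offset between present pose and the asked one
    k=robot.camera_params("wrist"); p0=robot.current_tcp_pos(); return k
k=robot.camera_params("wrist")      # still at the rest view
D=np.load("wrest.npz"); p,d=D["p"],D["d"]
print("rest"); plates(p,d,k,mask(p,"orange"),np.array([.635,-.1395]),np.radians(93.7),.079,.1)
p,d,k=look([.630,.153],.36,np.radians(75.3),"wcar2")
print("carrier"); hsv=cv2.cvtColor(p,cv2.COLOR_RGB2HSV); plates(p,d,k,(hsv[:,:,1]<90).astype(np.uint8),np.array([.630,.153]),np.radians(75.3),.162,.185)
show([b for b in blobs(p,k,"red",.196) if b["xy"][1]>.1])
P=cloud(np.where(mask(p,"red")>0,d,0),k); P=P[(P[:,2]>.188)&(P[:,2]<.205)]; print("handle top",len(P),P.mean(0), P.min(0),P.max(0))
u=np.array([np.cos(1.314),np.sin(1.314)]);P=cloud(d,k); l=P[:,:2]-[.630,.153]; x=l@u; y=l@[-u[1],u[0]]
for s in(1,-1):
  o=(abs(x)<.06)&(y*s>.012)&(y*s<.028); print("pile z",np.percentile(P[o,2]*1000,[5,25,50,75,95]).round(1))
print(robot.current_time())
E
```

```text
rest
  plate 1 n 2 x med 72.2 [71.7 72.7] y -25.6..-25.5 mid -25.6 gap -25.6..-25.5 ztop 86.8
  plate -1 n 154 x med -81.2 [-87.5 -80.3] y -43.6..31.3 mid -6.2 gap -15.3..2.5 ztop 88.9
[ 0.6511 -0.1429] 86.45
  plate 1 n 2 x med 77.3 [76.8 77.8] y -0.0..0.1 mid 0.1 gap -0.0..0.1 ztop 86.8
  plate -1 n 154 x med -79.4 [-85.7 -72.0] y -37.8..37.1 mid -0.3 gap -9.8..8.0 ztop 88.9
[ 0.6512 -0.144 ] 86.58
carrier
  plate 1 n 329 x med 74.8 [71.8 77.1] y -39.0..35.6 mid -1.7 gap -8.9..5.6 ztop 175.5
  plate -1 n 369 x med -77.1 [-82.2 -75.2] y -39.7..35.4 mid -2.2 gap -10.0..5.4 ztop 175.4
[0.6316 0.1514] 75.49
  plate 1 n 329 x med 75.9 [72.8 78.3] y -37.3..37.3 mid 0.0 gap -7.2..7.3 ztop 175.5
  plate -1 n 369 x med -76.0 [-81.1 -74.0] y -37.5..37.5 mid 0.0 gap -7.8..7.6 ztop 175.4
[0.6316 0.1514] 75.49
[0.6323 0.1531] L44 W13 yaw75.3 [255.0, 172.0] False
handle top 417 [0.63195726 0.15171274 0.19614659] [0.62062653 0.13044948 0.18856673] [0.64232305 0.17106643 0.19832344]
pile z [ 20.5 436.  442.9 448.  451.6]
pile z [ 20.3 435.  442.4 447.2 451.6]
5.3667
```

```bash
python3 - <<'E'
from m import *
p,d,k=look([.642,-.141],.26,np.radians(93),"wrest2")
h=cv2.cvtColor(p,cv2.COLOR_RGB2HSV).astype(int); m=((h[:,:,0]>3)&(h[:,:,0]<24)&(h[:,:,1]>140)&(h[:,:,2]>80)).astype(np.uint8)
plates(p,d,k,m,np.array([.642,-.141]),np.radians(93),.079,.1)
D=np.load("wcar2.npz"); 
E
```

```text
plate 1 n 326 x med 71.9 [68.7 74.9] y -35.8..38.5 mid 1.4 gap -8.7..10.6 ztop 89.8
  plate -1 n 337 x med -79.9 [-85.3 -77.6] y -37.1..37.2 mid 0.1 gap -9.2..9.4 ztop 89.7
[ 0.6415 -0.1451] 93.48
  plate 1 n 326 x med 76.0 [72.9 79.0] y -37.2..37.2 mid 0.0 gap -10.1..9.2 ztop 89.8
  plate -1 n 337 x med -75.9 [-81.2 -73.9] y -37.1..37.2 mid 0.0 gap -9.3..9.4 ztop 89.7
[ 0.6415 -0.145 ] 93.48
```

```bash
python3 - <<'E'
from h import *
# grasp the bar in the carrier
C=np.array([.6318,.1515]); yaw=np.radians(75.49); qq=q(near(yaw,C))
robot.command_gripper(.05)
robot.goto([*C,.26],qq); robot.move_l([*C,.159]); f0=robot.current_ft_force()
robot.command_gripper(0.0); robot.hold(.2)
print(robot.current_grip_width(),robot.current_tcp_pos(),f0,robot.current_ft_force(),robot.current_wrist_torque(),robot.current_time(),robot.current_qpos().round(2))
E
```

```text
0.01348598165157688 [0.63238551 0.15163093 0.1604952 ] [-0.07219387 -0.36877178  0.06710678] [0.63004954 0.72836719 5.56461817] [-0.00628202  0.08158395 -0.01230181] 9.8083 [0.15 0.33 1.22 0.   1.59 0.4 ]
```

```bash
cat >> h.py <<'E'
def lower(xy,z0,zmin,step=.001,thr=2.0,speed=.03):
    """lower stepwise from z0 until an upward force thr; returns commanded z at touch or None"""
    robot.hold(.4); f0=np.mean([robot.current_ft_force() for _ in range(3)],axis=0)
    z=z0
    while z>zmin:
        z-=step; robot.move_l([*xy,z],max_speed=speed)
        f=robot.current_ft_force()-f0
        if f[2]>thr:
            robot.hold(.15); f=robot.current_ft_force()-f0
            if f[2]>thr: print("touch cmd z %.4f tcp"%z,robot.current_tcp_pos().round(4),"f",f.round(2),"m",robot.current_wrist_torque().round(2),"t",robot.current_time()); return z
    print("no touch",z,robot.current_tcp_pos(),f.round(2)); return None
E
python3 - <<'E'
from h import *
C=np.array([.6318,.1515]); R=np.array([.6415,-.145]); yr=np.radians(93.48)
robot.move_l([*C,.265],max_speed=.1)
robot.hold(.2); print("lift",robot.current_ft_force(),robot.current_wrist_torque(),robot.current_grip_width())
robot.goto([*R,.2],q(near(yr,R))); robot.move_l([*R,.115],max_speed=.1)
print(robot.current_tcp_pos())
lower(R,.115,.070,step=.0015,thr=3)
E
```

```text
lift [ 0.24031156  0.61906777 -2.31453698] [-0.04120879 -0.01861898 -0.00995832] 0.013425043058551142
[ 0.6421133  -0.14518494  0.11613205]
touch cmd z 0.0730 tcp [ 0.6417 -0.1451  0.0745] f [-3.02 -0.09  8.67] m [0.15 0.55 0.02] t 20.925
```

Touch at exactly the expected height (underside 60 mm). Release, back off, and look.

```bash
python3 - <<'E'
from h import *
R=np.array([.6415,-.145]); yr=np.radians(93.48)
robot.command_gripper(.05); robot.move_l([*R,.17]); 
p,d,k=look(R,.26,yr,"wpark")
h=mask(p,"red"); P=cloud(np.where(h>0,d,0),k); P=P[(P[:,2]>.095)&(P[:,2]<.12)&(abs(P[:,0]-.64)<.04)]; print("handle top",P.mean(0),P[:,2].min(),P[:,2].max())
P=cloud(d,k); u=np.array([np.cos(yr),np.sin(yr)]); n=np.array([-u[1],u[0]]); l=P[:,:2]-R; x=l@u;y=l@n
for s in(1,-1):
  for a in(.03,.05,.085):
    o=(abs(x*s-a)<.006)&(abs(y)<.012)&(P[:,2]>.05); print(s,a,o.sum(),"bar top z",np.median(P[o,2]).round(4),"y",np.median(y[o]).round(4))
cv2.imwrite("pics/wpark.png",cv2.resize(p[60:300,150:400,::-1],None,fx=2,fy=2))
# fresh top look at loose pieces
p,d=robot.camera("top"); k=robot.camera_params("top")
for c,z,cl in(("white",.016,3),("black",.010,5)): print(c); show([b for b in blobs(p,k,c,z,cl) if .15<b["xy"][0]<.7 and abs(b["xy"][1])<.6 and b["L"]>120])
E
```

```text
handle top [ 0.64154297 -0.14458204  0.10960695] 0.09516768248790657 0.11244011454824335
1 0.03 95 bar top z 0.07 y 0.0001
1 0.05 99 bar top z 0.0702 y 0.0001
1 0.085 110 bar top z 0.0702 y 0.0002
-1 0.03 4 bar top z 0.0707 y -0.0019
-1 0.05 72 bar top z 0.0703 y -0.0013
-1 0.085 82 bar top z 0.0705 y -0.0002
white
[ 0.2934 -0.3686] L241 W104 yaw-66.5 [364.0, 267.0] False
[ 0.48   -0.0101] L139 W62 yaw-78.4 [264.0, 214.0] False
[ 0.4297 -0.5578] L212 W125 yaw-0.3 [409.0, 228.0] False
[0.5826 0.3742] L141 W62 yaw-87.7 [164.0, 189.0] False
[ 0.5839 -0.3729] L142 W61 yaw-78.1 [358.0, 186.0] False
[0.2961 0.3964] L790 W786 yaw-0.4 [128.0, 282.0] False
[0.6457 0.1415] L125 W122 yaw75.6 [228.0, 176.0] False
black
[0.453  0.3618] L134 W52 yaw-81.6 [167.0, 223.0] False
[ 0.5826 -0.2044] L616 W152 yaw-16.2 [326.0, 180.0] False
```

View pics/wpark.png

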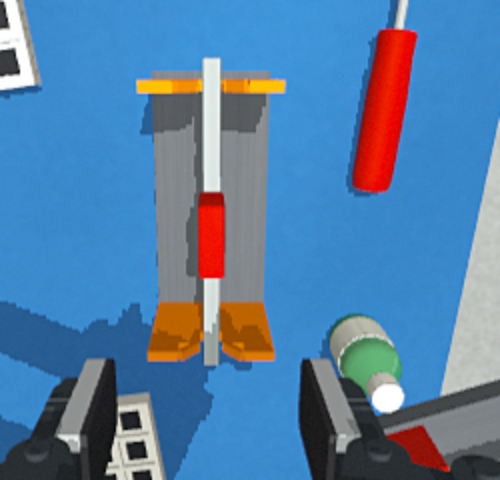

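Bar parked: tops at 70 mm at both ends, level, in both slots. Now tray A (264,214 in raw top image): close look, grip, check.

```bash
cat >> h.py <<'E'
CAR=np.array([.6316,.1514]); CY=np.radians(75.49)
def refine(xy,yaw,col,ztop,name,cl=9,up=.17):
    p,d,k=look(xy,ztop+up,yaw,name)
    if col=="cover":
        m=(mask(p,"black")|mask(p,"yellow"))
    bs=blobs(p,k,"black" if col=="cover" else col,ztop,cl,200)
    bs=[b for b in bs if np.linalg.norm(b["xy"]-xy)<.05 and 110<b["L"]<165 and 45<b["W"]<75]
    show(bs); return bs[0]
def pick(b,z=0.0,wmin=.055):
    xy=b["xy"]; qq=q(near(b["yaw"],xy)); robot.command_gripper(.085)
    robot.goto([*xy,.08],qq); robot.move_l([*xy,.02],max_speed=.1); f0=robot.current_ft_force()
    robot.move_l([*xy,z],max_speed=.03); f=robot.current_ft_force()-f0
    robot.command_gripper(.0); w=robot.current_grip_width(); print("grip",w,"tcp",robot.current_tcp_pos().round(4),"df",f.round(2))
    assert wmin<w<.066
    robot.move_l([*xy,.12],max_speed=.08); robot.hold(.3); print("held w",robot.current_grip_width(),"f",robot.current_ft_force().round(2),"m",robot.current_wrist_torque().round(2),"t",robot.current_time())
def over(z=.26): robot.goto([*CAR,z],q(near(CY,CAR)))
E
python3 - <<'E'
from h import *
robot.command_gripper(.085)
b=refine(np.array([.480,-.010]),np.radians(-78.4),"white",.016,"t1")
pick(b)
robot.goto([*b["xy"],.24],q(near(b["yaw"],b["xy"]))); over()
p,d=robot.camera("wrist"); cv2.imwrite("pics/t1h.png",np.hstack([cv2.imread("pics/t1.png"),p[:,:,::-1]])[:, :,:]); im=cv2.imread("pics/t1h.png"); cv2.imwrite("pics/t1h.png",cv2.resize(im,(800,300)))
print(robot.current_time(),robot.current_tcp_pos())
E
```

```text
[ 0.482  -0.0135] L141 W60 yaw-78.4 [253.0, 170.0] False
grip 0.058139341043016754 tcp [ 0.4827 -0.0136  0.0008] df [ 0.04 -0.39  1.1 ]
held w 0.058182152837324246 f [-0.13 -0.67 -1.79] m [-0.03 -0.    0.01] t 29.0917
30.5833 [0.63085965 0.15017636 0.25889259]
```

View pics/t1h.png

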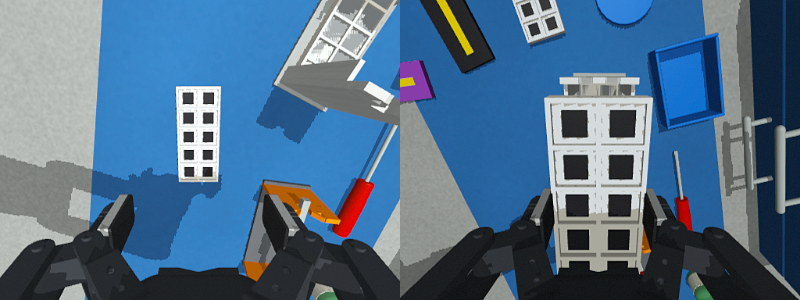

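```bash
cat >> h.py <<'E'
def held(th=.016):
    """pose of the far end of the held piece in the tool frame, from wrist depth (tool x, y)"""
    robot.hold(.3); T=robot.current_tcp_pos(); w=robot.current_tcp_rot(); psi=2*np.arctan2(w[2],w[1])
    k=robot.camera_params("wrist"); p,d=robot.camera("wrist")
    P=cloud(d,k)-T; u=np.array([np.cos(psi),np.sin(psi)]); n=np.array([-u[1],u[0]])
    x=P[:,:2]@u; y=P[:,:2]@n; o=(abs(P[:,2]-th)<.007)&(abs(y)<.045)&(x<-.025)&(x>-.1)
    xs,ys=x[o],y[o]; e=[np.percentile(xs[abs(ys-c)<.006],.5) for c in(-.024,0,.024)]
    print("held: end x (mm)",np.round(np.array(e)*1e3,1),"y %.1f..%.1f"%tuple(1e3*np.percentile(ys[xs<-.045],[.5,99.5])),"z top",np.median(P[o,2]).round(4))
    return np.median(e)
E
python3 - <<'E'
from h import *
held()
E
```

```text
held: end x (mm) [-52.7 -55.9 -52.9] y -30.0..29.5 z top 0.0135
```

```bash
python3 - <<'E'
from h import *
T=robot.current_tcp_pos(); w=robot.current_tcp_rot(); psi=2*np.arctan2(w[2],w[1]); print(T,w,np.degrees(psi))
k=robot.camera_params("wrist"); p,d=robot.camera("wrist"); print("cam rel",-k["R"].T@k["t"]-T)
P=cloud(d,k)-T; u=np.array([np.cos(psi),np.sin(psi)]); n=np.array([-u[1],u[0]]); x=P[:,:2]@u; y=P[:,:2]@n
for a in range(-100,60,10):
    o=(abs(x*1e3-a)<5)&(abs(y)<.004); z=P[o,2]; print(a,o.sum(),np.percentile(z*1e3,[5,50,95]).round(1) if o.any() else "")
E
```

```text
[0.63145305 0.15071068 0.26057034] [1.94243445e-04 7.91004889e-01 6.11809707e-01 3.31189248e-04] 75.44095037917411
cam rel [0.02069591 0.07916083 0.14313265]
-100 0 
-90 0 
-80 0 
-70 0 
-60 15 [10.6 11.4 12. ]
-50 146 [11.2 12.3 16.2]
-40 234 [11.2 15.1 16.2]
-30 229 [11.  12.2 16.2]
-20 190 [11.1 13.1 16.3]
-10 279 [11.1 14.8 16.2]
0 257 [10.9 12.1 16.3]
10 1337 [12.2 80.9 87.1]
20 327 [10.8 12.4 16.3]
30 326 [10.8 12.1 16.3]
40 341 [10.9 15.  16.4]
50 385 [-235.7   12.    16.5]
```

```bash
python3 - <<'E'
from h import *
T=robot.current_tcp_pos(); psi=np.radians(75.44)
k=robot.camera_params("wrist"); p,d=robot.camera("wrist")
u=np.array([np.cos(psi),np.sin(psi)]); n=np.array([-u[1],u[0]])
for c in cv2.findContours(mask(p,"black"),cv2.RETR_EXTERNAL,cv2.CHAIN_APPROX_NONE)[0]:
    if cv2.contourArea(c)<300: continue
    g=c[:,0].mean(0); r=ray(k,[g],T[2]+.011)[0]-T[:2]; print(g.round(),cv2.contourArea(c),"tool x,y mm",(r@u*1e3).round(1),(r@n*1e3).round(1))
wh=np.where(mask(p,"white")[:,256+10]>0)[0]; print("white rows col266",wh.min(),wh.max(), (ray(k,[[256,wh.min()]],T[2]+.016)[0]-T[:2])@u, d[118:135,256].round(3))
E
```

```text
[279. 306.] 662.5 tool x,y mm -28.8 -14.5
[228. 306.] 658.5 tool x,y mm -28.8 14.0
[502. 315.] 2210.5 tool x,y mm -34.4 -139.4
[281. 262.] 747.5 tool x,y mm -0.8 -14.5
[226. 262.] 745.0 tool x,y mm -0.9 13.9
[256. 332.] 31212.5 tool x,y mm -46.9 -1.6
[225. 213.] 860.5 tool x,y mm 26.8 13.9
[283. 213.] 854.0 tool x,y mm 26.9 -14.6
[501. 213.] 1628.5 tool x,y mm 27.0 -122.0
[285. 158.] 1078.0 tool x,y mm 54.7 -14.6
[223. 158.] 1066.0 tool x,y mm 54.5 13.9
[500.  82.] 3583.0 tool x,y mm 87.5 -105.3
[467. 168.] 9948.5 tool x,y mm 49.6 -100.3
[74. 41.] 3718.5 tool x,y mm 103.1 73.4
white rows col266 125 248 0.06991082226134317 [0.371 0.371 0.373 0.372 0.135 0.131 0.126 0.124 0.125 0.125 0.126 0.125
 0.126 0.125 0.126 0.126 0.126]
```

The held tray is centred: pocket pitch puts its centre at -0.9 mm and its end at +69.9 mm (my earlier sign was wrong). Lowering.

```bash
python3 - - <<'E'
import re
s=open('h.py').read()
s=s.replace("(x<-.025)&(x>-.1)","(x>.025)&(x<.1)").replace("np.percentile(xs[abs(ys-c)<.006],.5)","np.percentile(xs[abs(ys-c)<.006],99.5)").replace("ys[xs<-.045]","ys[xs>.045]")
s+='''
def place(zfast,dx=0.,zmin=.015):
    """lower the held piece into the well; quick but guarded down to zfast, then 1 mm steps"""
    u=np.array([np.cos(CY),np.sin(CY)]); xy=CAR+u*dx
    robot.move_l([*xy,.205],max_speed=.1); robot.hold(.3); f0=robot.current_ft_force(); z=.205
    while z>zfast+1e-6:
        z=max(z-.01,zfast); robot.move_l([*xy,z],max_speed=.08); f=robot.current_ft_force()-f0
        if np.abs(f).max()>4:
            robot.hold(.2); f=robot.current_ft_force()-f0
            if np.abs(f).max()>4: print("early contact",z,f); return None
    return lower(xy,z,zmin,.001,1.5,.02)
def release(up=.27):
    robot.hold(.2); a=robot.current_tcp_pos(); robot.command_gripper(.085); robot.hold(.1)
    robot.move_l([a[0],a[1],a[2]+.01],max_speed=.03); f=robot.current_ft_force(); robot.move_l([a[0],a[1],up],max_speed=.12); print("release f",f.round(2),"t",robot.current_time())
'''
open('h.py','w').write(s)
E
python3 - <<'E'
from h import *
held(); place(.075)
E
```

```text
held: end x (mm) [70.2 70.2 70.2] y -30.0..29.4 z top 0.0133
touch cmd z 0.0240 tcp [0.6319 0.1514 0.0254] f [-1.5   0.    7.65] m [-0.01  0.53 -0.  ] t 49.2583
```

```bash
sed -i 's/zmin,.001,1.5,.02)/zmin,.0005,1.5,.02)/' h.py; python3 - <<'E'
from h import *
release()
def chk(name):
    over(.30); robot.hold(.3); p,d=robot.camera("wrist"); k=robot.camera_params("wrist"); cv2.imwrite(f"pics/{name}.png",p[:,:,::-1])
    P=cloud(d,k); u=np.array([np.cos(CY),np.sin(CY)]); n=np.array([-u[1],u[0]]); l=P[:,:2]-CAR; x=l@u;y=l@n
    for a,b in((-.06,-.02),(-.06,.02),(.06,-.02),(.06,.02),(0,0)):
        o=(abs(x-a)<.012)&(abs(y-b)<.009)&(P[:,2]<.15); print((a,b),o.sum(),np.percentile(P[o,2]*1e3,[50,90]).round(1) if o.any() else "")
chk("pl1")
# next tray: refine from close
b=refine(np.array([.5826,.3722]),np.radians(-87.7),"white",.016,"t2")
pick(b); robot.move_l([*b["xy"],.24],max_speed=.2); over(); held()
E
```

```text
release f [ 0.01  0.44 -0.38] t 52.5917
(-0.06, -0.02) 175 [38.6 40.9]
(-0.06, 0.02) 186 [39.1 41.2]
(0.06, -0.02) 215 [38.1 40.2]
(0.06, 0.02) 207 [38.1 40.6]
(0, 0) 214 [38. 41.]
[0.5839 0.3732] L141 W60 yaw-87.7 [253.0, 165.0] False
grip 0.05821354236850831 tcp [0.5844 0.3735 0.0009] df [-0.53  1.37  0.08]
held w 0.05829988731297922 f [ 0.28 -0.17 -1.17] m [ 0.03 -0.01  0.03] t 59.025
held: end x (mm) [70.8 70.8 70.8] y -30.0..29.5 z top 0.0132
```

View pics/pl1.png

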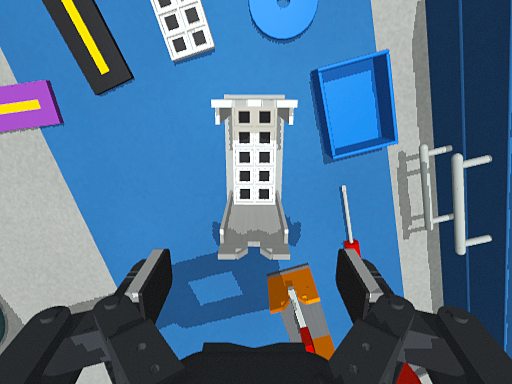

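Tray 1 lies flat in the well (top ≈40 mm everywhere; seen at (253,155)). Place tray 2, then fetch and place tray 3 after a fresh look.

```bash
cat >> h.py <<'E'
def chk(name):
    over(.30); robot.hold(.3); k=robot.camera_params("wrist"); p,d=robot.camera("wrist"); cv2.imwrite(f"pics/{name}.png",p[:,:,::-1])
    P=cloud(d,k); u=np.array([np.cos(CY),np.sin(CY)]); n=np.array([-u[1],u[0]]); l=P[:,:2]-CAR; x=l@u;y=l@n; r=[]
    for a,b in((-.06,-.02),(-.06,.02),(.06,-.02),(.06,.02),(0,0)):
        o=(abs(x-a)<.012)&(abs(y-b)<.009)&(P[:,2]<.15); r.append((np.percentile(P[o,2]*1e3,90).round(1) if o.any() else None))
    print("tops at 4 corners, mid:",r)
def find(col,z,cl):
    p,d=robot.camera("top"); k=robot.camera_params("top")
    bs=[b for b in blobs(p,k,col,z,cl) if .2<b["xy"][0]<.72 and abs(b["xy"][1])<.6 and 120<b["L"]<155 and 45<b["W"]<68 and np.linalg.norm(b["xy"]-CAR)>.1]; show(bs); return bs
E
python3 - <<'E'
from h import *
place(.058); release(); chk("pl2")
bs=find("white",.016,3)
assert len(bs)==1
b=refine(bs[0]["xy"],bs[0]["yaw"],"white",.016,"t3")
pick(b); robot.move_l([*b["xy"],.27],max_speed=.2); over(.27); held()
print(robot.current_time())
E
```

```text
touch cmd z 0.0410 tcp [0.6316 0.1514 0.0415] f [-0.63 -0.33  3.31] m [-0.01  0.2  -0.03] t 75.1833
release f [-0.65 -1.01  0.28] t 78.35
tops at 4 corners, mid: [np.float64(57.1), np.float64(56.7), np.float64(56.9), np.float64(55.6), np.float64(57.1)]
[ 0.5842 -0.3726] L143 W62 yaw-78.7 [359.0, 186.0] False
[ 0.5871 -0.3769] L140 W60 yaw-78.6 [255.0, 172.0] False
grip 0.058227853312109605 tcp [ 0.5876 -0.3772  0.0009] df [-0.01 -0.36  0.06]
held w 0.05816637465356176 f [ 0.15 -0.38 -2.55] m [-0.03 -0.02  0.04] t 85.7833
held: end x (mm) [70.3 70.2 70.2] y -30.0..29.5 z top 0.0133
88.95
```

```bash
python3 - <<'E'
from h import *
place(.070); release(); chk("pl3")
bs=find("black",.010,5)
b=min(bs,key=lambda b:np.linalg.norm(b["xy"]-[.453,.362]))
p,d,k=look(b["xy"],.19,b["yaw"],"cov")
m=mask(p,"black")
show([x for x in blobs(p,k,"black",.010,5,200) if np.linalg.norm(x["xy"]-b["xy"])<.06]); show([x for x in blobs(p,k,"yellow",.010,0,100) if np.linalg.norm(x["xy"]-b["xy"])<.06])
print(robot.current_time())
E
```

```text
touch cmd z 0.0585 tcp [0.6316 0.1514 0.0585] f [-0.63  0.78  1.6 ] m [-0.06 -0.02  0.02] t 100.475
release f [ 0.56 -0.14 -1.51] t 103.475
tops at 4 corners, mid: [np.float64(73.0), np.float64(73.2), np.float64(73.0), np.float64(73.1), np.float64(72.9)]
[0.4531 0.3619] L134 W52 yaw-81.7 [167.0, 223.0] False
[0.4542 0.3616] L138 W59 yaw-81.6 [253.0, 157.0] False
[0.4539 0.3614] L100 W12 yaw-81.5 [253.0, 168.0] False
105.5167
```

View pics/cov.png

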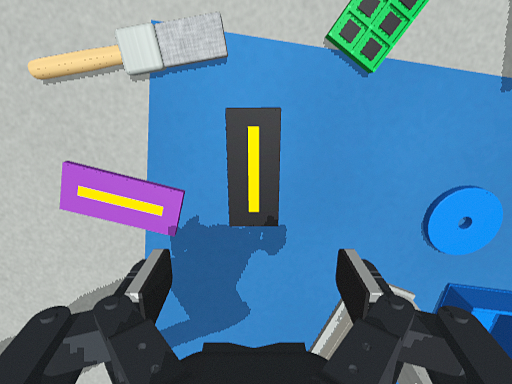

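Black cover at (253,165), yellow stripe, matching the description; purple one at (122,198) stays. Pick the cover.

```bash
python3 - <<'E'
from h import *
b=dict(xy=np.array([.4541,.3616]),yaw=np.radians(-81.6))
pick(b,z=-.002); robot.move_l([*b["xy"],.27],max_speed=.2); over(.27); held(.010)
place(.090)
E
```

```text
grip 0.057580515278922356 tcp [ 0.4547  0.362  -0.0011] df [-1.32 -0.58 -1.7 ]
held w 0.05812594975610272 f [ 0.41 -0.15 -0.7 ] m [ 0.01 -0.03  0.05] t 110.2167
held: end x (mm) [70. 70. 70.] y -29.7..29.2 z top 0.0115
touch cmd z 0.0710 tcp [0.6317 0.1514 0.0715] f [-1.15 -0.62  3.52] m [-0.03  0.24 -0.03] t 126.9583
```

```bash
python3 - <<'E'
from h import *
release(); chk("pl4")
R=np.array([.6415,-.145]); yr=np.radians(93.48)
robot.command_gripper(.05); robot.goto([*R,.17],q(near(yr,R))); robot.move_l([*R,.073],max_speed=.1)
robot.command_gripper(0.0); print("grip",robot.current_grip_width(),robot.current_tcp_pos())
robot.move_l([*R,.2],max_speed=.1); robot.hold(.3); print("held",robot.current_ft_force().round(2),robot.current_wrist_torque().round(2),robot.current_time())
C=np.array([.6316,.1514]); robot.goto([*R,.28],q(near(yr,R))); robot.goto([*C,.28],q(near(CY,C))); robot.hold(.3); print(robot.current_tcp_pos(),robot.current_grip_width(),robot.current_time())
E
```

```text
release f [-0.89 -0.01 -0.25] t 129.8667
tops at 4 corners, mid: [np.float64(83.9), np.float64(83.8), np.float64(83.9), np.float64(84.0), np.float64(84.1)]
grip 0.01327005600973168 [ 0.64187891 -0.14514559  0.07386932]
held [-0.08  0.43 -2.36] [-0.02 -0.04  0.02] 135.3917
[0.63188407 0.15029218 0.27998304] 0.01352603715003158 137.25
```

View pics/pl4.png

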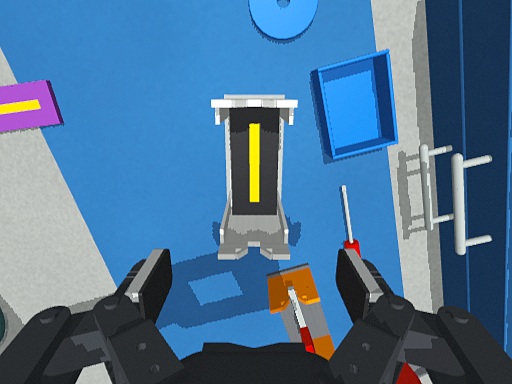

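The cover lies level in the well (top 84 mm at all corners, (253,160)). Insert the bar: home expected at TCP ≈ 0.160.

```bash
python3 - <<'E'
from h import *
C=np.array([.6316,.1514])
robot.move_l([*C,.196],max_speed=.1)
z=lower(C,.196,.155,step=.001,thr=3)
E
```

```text
touch cmd z 0.1590 tcp [0.6317 0.1514 0.1599] f [-0.57 -0.96  5.59] m [-0.07  0.38  0.01] t 148.0417
```

```bash
python3 - <<'E'
from h import *
C=np.array([.6316,.1514])
robot.command_gripper(.05); robot.move_l([*C,.26],max_speed=.1)
p,d,k=look(C,.34,CY,"fin")
P=cloud(d,k); u=np.array([np.cos(CY),np.sin(CY)]); n=np.array([-u[1],u[0]]); l=P[:,:2]-CAR; x=l@u;y=l@n
for a in(-.086,-.05,-.03,.03,.05,.086):
    o=(abs(x-a)<.005)&(abs(y)<.012)&(P[:,2]>.12); print(a,o.sum(),"bar top z",np.median(P[o,2]).round(4) if o.any() else "","y",np.median(y[o]).round(4) if o.any() else "")
robot.set_joints([1.17,.087,1.371,0,1.684,-.103])
for nme in("top","scene"):
    p,d=robot.camera(nme); cv2.imwrite(f"pics/{nme}F.png",p[:,:,::-1])
a=cv2.imread("pics/fin.png")[60:310,130:380]; b=cv2.imread("pics/topF.png")[110:310,90:430]
cv2.imwrite("pics/F.png",np.hstack([cv2.resize(a,(300,300)),cv2.resize(b,(500,300))]))
print(robot.current_time())
E
```

```text
-0.086 64 bar top z 0.1563 y -0.0009
-0.05 62 bar top z 0.1564 y -0.0008
-0.03 3 bar top z 0.1572 y -0.0031
0.03 81 bar top z 0.1565 y -0.0006
0.05 80 bar top z 0.1564 y -0.0006
0.086 84 bar top z 0.1564 y -0.0005
152.5917
```

View pics/F.png

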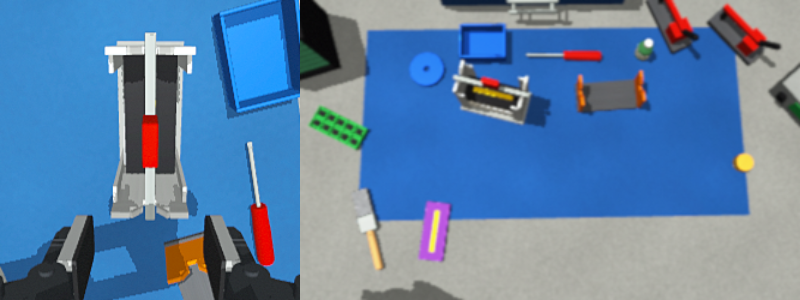

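The bar is home (top at 156 mm at both ends, handle (150,140)), the cover is under it, no loose pieces remain, and the bystanders are in place.

```bash
python3 -c "
from plant import robot
robot.sign_off(); print(robot.current_time())"
```

```text
the job is handed in; nothing more can be done
the job is handed in; nothing more can be done
```

The tray carrier is ready for transport, and I handed the job in at about 153 s of the 210 s allowed.

**What I did, in order:**
- **Bar out:** I lifted the bar out and parked it in the orange rest. Its top read 70 mm at both ends, so it was fully home in both slots.
- **Trays and cover:** I laid the three white trays one by one on the pile, then the black cover. Each was lowered in small steps until it touched, with contact forces of about 2 to 8 N. The pile turned out to be about 24 mm high.
- **Bar back:** I put the bar back in the carrier's two slots.

**Last checks:**
- **Flatness:** the cover top read 84 mm at all four corners. The tray tops were flat to within about 1.5 mm.
- **Bar:** its top read 156.3 to 156.5 mm at both ends (156 mm expected), so it is level and fully down.
- **Bench:** the final top view shows no white tray left on the bench. The bystanders and the green and purple look-alikes look unmoved by eye; I did not measure them.

**Disagreements:**
- The first tray touched hardest, at 7.7 N, so I halved the step size for the pieces after it.
- The overhead camera was 3 to 5 mm off from the wrist camera on some positions, and I used the wrist camera's values.
- One early check of how a tray sat in the gripper was wrong because of a sign error in my code. I fixed it before lowering anything.

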